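# Refit the rotor and bayonet cover of an aerosol diluter

## Task

Put the cleaned rotor disc back into the diluter: set it hub up over the splined spindle, press lightly and turn it until the splines line up and it drops fully home, without ramming it. Then fit the cover over it with its lugs down through the gaps of the collar, twist it clockwise (seen from above) until it is cammed down tight against its stop, and let go. Leave the other things on the bench where they are.

Things in the scene. Friction and masses are not known exactly. Their poses are not given: they have to be found in the camera images.
- diluter: fixed bench instrument: white case 132x132 mm, front panel with knob and window towards its -x, aluminium deck 62 mm above the bench with a round bayonet collar and a splined spindle in its middle; origin under its centre, z up
- collar (a point): on the spindle axis, level with the collar's top (76 mm above the bench). Aluminium collar 116 mm across, bore 104 mm; three inward lips leave 90 mm between them. Three gaps, each 56 deg wide, are centred at 180, 60 and -60 deg from the diluter's +x (anticlockwise from above). Turned clockwise, a lug goes under a lip that ramps down and presses it 2 mm into the seal
- seal_top (a point): on the axis, level with the top of the sprung black seal ring inside the collar at rest (66 mm above the bench; 73 to 102 mm across). It yields 3 mm: 4 N to start, then 1.5 N per mm. The cover's lugs and rim lie on it. A fixed stop ends the cover's turn with the lugs 66 deg clockwise of the middles of the gaps
- gap_front (a point): middle of the collar's gap that faces the front panel, 49 mm from the axis, at the height of the collar's top. Axes as the diluter
- lock_dot (a point): beside a small black dot on the collar's top, 49 mm from the axis, 76 mm above the bench, 66 deg clockwise from gap_front: when the cover is locked one of its lugs stands under it. Two more dots stand 120 deg to either side
- seat (a point): on the vertical spindle axis, on the spindle's 44 mm shoulder, 70 mm above the bench: the rotor's underside rests here when home. Above the shoulder six equal splines, 32 mm over the tips, 4.5 mm wide, reach up to 80 mm. The spindle stands at an unknown angle; its gearbox holds it up to about 0.6 N m, beyond that it turns along
- spindle_tip (a point): tip of the spindle's plain pilot nose, 90 mm above the bench: 18 mm across from the splines' tops (80 mm) to 84 mm, then tapered to 8 mm at the tip. It centres the rotor with 1 mm to spare all round
- rotor: steel disc lying hub up: plate 68 mm across, 8 mm thick, with ten pockets; bore with six slots 6.5 mm wide at 0, 60, 120.. deg from its +x, 34 mm over their ends, between lands that reach in to 20 mm across. 0.17 kg. Off the match it rests on the splines, underside 80 mm above the bench; within some 4 deg it drops 10 mm. Origin: centre of the underside, z up
- hub (a point): centre of the rotor's ribbed round hub, 40 mm across, from 8 to 24 mm above its underside (this point 16 mm), to be gripped from above at any angle
- cover: aluminium cup, open side down: 84 mm across, 38 mm high, inside 74 mm across, 34 mm deep; three lugs at the lower rim (36 deg wide, 4.5 mm thick, 98 mm over their tips) at 0, 120 and 240 deg from its +x. 0.2 kg. Origin: centre of the underside, z up: 66 mm above the bench on the seal unlocked, 64 mm locked. It cannot go down before the rotor is home
- handle (a point): middle of the cover's black bar handle: along the cover's x axis, 58 mm long, 12 mm thick, from 38 to 62 mm above the cover's underside (this point 50 mm)
- lug_a (a point): tip of one of the cover's three lugs, 49 mm from its axis, 2 mm above its underside (at 0 deg from the cover's +x, anticlockwise seen from above)
- lug_b (a point): tip of one of the cover's three lugs, 49 mm from its axis, 2 mm above its underside (at 120 deg from the cover's +x, anticlockwise seen from above)
- lug_c (a point): tip of one of the cover's three lugs, 49 mm from its axis, 2 mm above its underside (at 240 deg from the cover's +x, anticlockwise seen from above)
- particle_counter: fixed instrument, 235 mm deep, 256 mm wide, 250 mm high with its handle, turned about 29 deg; origin under its middle; its nearest corner stands out to about 0.42 m ahead of the robot. It stands between the parts and the diluter: carry things round its front or well above it
- remote_counter: fixed small instrument on a stand, 120 mm wide, 190 mm high, with a hose rising from its top, behind the parts; keep clear
- petri_dish: closed petri dish, 58 mm across, 15 mm high, on the front of the bench; origin under its centre. Not to be disturbed
- tweezers: steel tweezers, 126 mm long along their y axis, 9 mm high, lying on the front of the bench. Not to be disturbed
- hex_key: black hex key, 78 mm long along its y axis, 6 mm thick, lying flat between the rotor and the cover. Not to be disturbed
- vial_dark: screw-cap vial with a dark cap, 26 mm across, 54 mm high, standing at the right; origin under its centre. Not to be disturbed
- vial_white: screw-cap vial with a white cap, 26 mm across, 54 mm high, standing at the right; origin under its centre. Not to be disturbed
- mouse: black computer mouse, 105x58x36 mm, left of the diluter; origin under its centre. Not to be disturbed
Not all that is in view belongs to the job. Leave any brown look-alike of the cover alone.

How it is judged:
On the way, in this order (a step that is already met when the one before it is completed fails the run):
1. the rotor has dropped onto the splines, fully home on the spindle's shoulder (z of rotor in the frame of diluter below 0.0715 m and horizontal distance between rotor and seat below 0.003 m and angle between rotor's own z axis and vertical below 0.06 rad), for 0.2 s.
2. the cover stands in the collar, turned clockwise to its stop and cammed down (all of step 1 and z of cover in the frame of diluter below 0.065 m and horizontal distance between cover and diluter below 0.004 m and angle between cover's own z axis and vertical below 0.04 rad and horizontal distance between any of lug_a, lug_b, lug_c and lock_dot below 0.009 m), for 0.2 s.
At the end, for the whole second after the job is handed in: The rotor is home: underside within 1.5 mm of the shoulder, within 3 mm of the axis, level. The cover is locked over it: pressed at least 1 mm down onto the seal, centred within 4 mm, level, one lug within 9 mm of the lock dot. Both are released and at rest (all of step 2 and linear speed of each of rotor, cover below 0.02 m/s); the robot touches nothing.
It fails at once if the rotor is rammed onto the spindle (more than 100 N) (contact force between rotor and diluter above 100 N).
It fails at once if a bystander is moved by more than 3 cm (distance of any of petri_dish, tweezers, hex_key, vial_dark, vial_white, mouse from where it was at the start of the episode above 0.03 m).
It also fails if it takes over 67 s, if anything falls off the work surface, if the arm or the gripper's body presses on something with over 40 N, if the wrist force passes 120 N, or if a joint passes its speed limit or range.

## Robot

A 7-joint arm with a two-finger parallel gripper is mounted at the origin on a cart in front of the work surface, level with it; the furniture and walls round the work are solid. World frame = base frame: x ahead of the robot, y to its left, z up, the work surface at z = 0. Lengths are in m, angles in rad, forces in N, time in s.
With the tool pointing down it reaches from about 0.4 to 0.9 m from the base axis. Payload 5.5 kg.
Tool frame: the origin (TCP) lies at the very end of the fingers, on their centre line; the grasp point (between the pads) lies 19 mm behind it; z points along the fingers, y is the line along which they close (so a half turn about z gives the same grasp; the last joint's range is limited). The gripper opens to 92 mm and grips with 3 to 60 N. Pads are 19 mm wide; open, the fingers measure 130 mm over their backs; the gripper's body (75 mm by 190 mm) begins 47 mm behind the grasp point.
Start: joints at [-0.881, 0.501, -0.427, 1.55, 0.221, 1.138, -0.21], TCP at [0.269, 0.592, 0.227] pointing down, gripper open.
Joint ranges: [-2.88, 2.88], [-0.31, 2.03], [-1.54, 1.56], [0.2, 2.42], [-1.41, 4.55], [0.19, 2.02], [-2.57, 2.57]. Speed limits (rad/s): [2.57, 2.57, 3.14, 3.14, 3.14, 3.14, 3.14].

## Interface

Orientations are given as [roll, pitch, yaw] about the fixed x, y, z axes, in that order (R = Rz(yaw) Ry(pitch) Rx(roll)).
In Python, from bench import * gives the robot as it stands.
- The arm moves only by the shell command python3 -m crank 'ROWS'. ROWS is JSON, a list of rows, each a list of 5 numbers: the finger opening in m, from 0 to 0.0918, then the shift along the tool's x, y, z in m, then the turn about the tool's z in degrees. A call has exactly 8 rows; each row shifts and turns the commanded pose from where the row before left it, along the tool's axes as they then stand; what a row does not reach is not made up. A row lasts 1/8 s, in which the tool goes at most 62.5 mm and 10.7 degrees, less where a joint would pass 70% of its speed; a pose out of reach is approached as far as the arm can. A call is refused whole if a number of a shift passes 0.0625 or a number of a turn 10.7, either way. A call with a gripper value outside its range is refused whole. The fingers move at their own pace and stop on an object; the grip force is fixed at half the most. Time passes only in rows, so rows that do not move let the fingers close, or fill a call up. It gives the time, the measured TCP pose, the force, the opening and the grip force at its end, in the units of the state.
- get_obs(): the state, without advancing time (a new reading comes with each control period).
- snapshot(name): name is "side" or "top"; returns a dict with "pixels" (420x560x3 uint8, red, green, blue), "fx", "fy", "cx", "cy" (pixels), "T" (4x4, takes a point from camera to world coordinates). Camera axes: x right, y up, looking along -z (the intrinsics and any distortion apply to the point x, -y, -z); pixel columns grow to the right and rows downward; lengths in m; the calibration is good to about 2 mm. A picture is of the moment at which its call begins. There is no depth.
- close_job(): hands the job in; it is judged then, once.
Trained networks look in the newest picture that a camera, given by its name, has taken for a name from the list of things; names that differ only in an ending like _2 or _b are one class to them, and where a whole thing is asked for, a point or a joint stands for the part that bears it (a point fixed in the world has none). Each returns a list of dicts, best first, with "score" (0 to 1); they miss things now and then, are a little off and sometimes report something else, mostly with a low value. They report only what shows in the picture. A call takes as long as a camera call. They do not tell look-alikes from the thing itself.
- look_for(camera, label): "rect" ([left, top, right, bottom] in pixels, round what is visible of it).
- tip_of(camera, label): "at" ([column, row] in pixels: a listed point, or the origin of a listed thing).
The state is a dict: "time": time; "joints": joint angles; "qvel": joint speeds; "joint_efforts": joint torques, N m; "tool_pos": TCP position; "tcp_rot": TCP orientation; "force": force on the tool from outside, world axes, zero at the start; "moment": the same for the moment, N m; "opening": finger opening in m; "grip_force": force on a finger pad.
Only numpy, scipy, OpenCV 4.12 (cv2) and the standard library are available. Lean on these libraries where they do the work, as an engineer would, in place of code of your own. Each camera call takes 0.05 s, during which the arm holds its last target. There are 200 camera calls.

## Working session

There is one attempt and no reset: what is moved stays moved. The work goes in short steps, Python scripts to look and compute and a shell command to move; the robot and the scene stay as the last step left them, time stands still between calls to the robot, and variables do not carry over. Pictures are saved under pics/ and viewed, at most 10 in all, crops included, and the job is handed in when it is done.

```bash
mkdir -p pics; ls
cat > h.py <<'E'
from bench import *
import numpy as np, cv2
def shot(cam,name=None):
    s=snapshot(cam)
    if name: cv2.imwrite(f"pics/{name}.png",s["pixels"][:,:,::-1])
    return s
def ray(s,px):
    T=np.array(s["T"]); d=np.array([(px[0]-s["cx"])/s["fx"],-(px[1]-s["cy"])/s["fy"],-1.])
    return T[:3,3],T[:3,:3]@d
def at(s,px,z):
    o,d=ray(s,px); return o+d*(z-o[2])/d[2]
def proj(s,p):
    T=np.array(s["T"]); q=T[:3,:3].T@(np.array(p)-T[:3,3])
    return np.array([s["cx"]-s["fx"]*q[0]/q[2], s["cy"]+s["fy"]*q[1]/q[2]])
E
python3 - <<'E'
from h import *
print({k:np.round(v,3).tolist() if k!="time" else v for k,v in get_obs().items()})
H={"rotor":0,"hub":.016,"cover":0,"handle":.05,"lug_a":.002,"collar":.076,"spindle_tip":.09,"gap_front":.076,"lock_dot":.076,"diluter":0}
for c in("top","side"):
    s=shot(c,c+"1"); print(c,{k:(np.round(v,3).tolist()) for k,v in s.items() if k!="pixels"})
    for l,z in H.items():
        for r in tip_of(c,l)[:4]: print(l,np.round(r["at"],1),round(r["score"],2),np.round(at(s,r["at"],z),3))
E
```

```text
pics
{'time': 0.0, 'joints': [-0.881, 0.502, -0.427, 1.551, 0.221, 1.138, -0.21], 'qvel': [0.001, -0.0, 0.0, 0.001, 0.001, -0.001, -0.001], 'joint_efforts': [0.0, -56.659, -5.816, -27.91, -0.068, 0.031, 0.0], 'tool_pos': [0.269, 0.591, 0.226], 'tcp_rot': [-3.14, -0.0, 2.715], 'force': [0.388, -0.791, -0.603], 'moment': [0.022, -0.024, 0.009], 'grip_force': 0.0, 'opening': 0.092}
top {'fx': 484.212, 'fy': 484.212, 'cx': 278.916, 'cy': 215.022, 'T': [[-0.012, 0.998, -0.063, 0.47], [-1.0, -0.012, -0.009, 0.036], [-0.01, 0.063, 0.998, 1.517], [0.0, 0.0, 0.0, 1.0]]}
rotor [406.2 261.8] 0.74 [ 0.414 -0.345  0.   ]
hub [400.9 262.7] 0.6 [ 0.412 -0.325  0.016]
cover [387.9 150. ] 0.76 [ 0.767 -0.297  0.   ]
cover [358.6 260.2] 0.71 [ 0.421 -0.197  0.   ]
handle [359.3 262.9] 0.87 [ 0.415 -0.191  0.05 ]
handle [390.2 144.2] 0.85 [ 0.775 -0.294  0.05 ]
lug_a [343.1 259.6] 0.93 [ 0.424 -0.149  0.002]
lug_a [366.5 253.6] 0.73 [ 0.441 -0.222  0.002]
lug_a [357.4 279.4] 0.72 [ 0.362 -0.192  0.002]
lug_a [375.3 133.9] 0.63 [ 0.818 -0.258  0.002]
collar [193.5 254.7] 0.79 [0.445 0.304 0.076]
spindle
[... 732 characters left out ...]
[ 0.412 -0.204  0.05 ]
handle [356.3 298.9] 0.75 [ 0.767 -0.289  0.05 ]
handle [241.2 177.2] 0.71 [0.443 0.321 0.05 ]
lug_a [211.4 270.4] 0.91 [ 0.42  -0.143  0.002]
lug_a [213.4 293.8] 0.91 [ 0.442 -0.232  0.002]
lug_a [334.3 306.2] 0.89 [ 0.725 -0.261  0.002]
lug_a [184.3 284.2] 0.58 [ 0.364 -0.201  0.002]
collar [241.  172.6] 0.86 [0.445 0.302 0.076]
collar [190.2 325.3] 0.63 [ 0.434 -0.41   0.076]
spindle_tip [238.2 169.4] 0.63 [0.437 0.297 0.09 ]
gap_front [223.1 175.9] 0.7 [0.389 0.272 0.076]
lock_dot [234.4 168.8] 0.95 [0.419 0.333 0.076]
lock_dot [254.5 342.5] 0.73 [ 0.561 -0.447  0.076]
lock_dot [199.4 282.4] 0.37 [ 0.425 -0.282  0.076]
diluter [241.3 189.5] 0.56 [0.441 0.326 0.   ]
```

Run:
```python
import cv2,numpy as np
a=cv2.imread("pics/top1.png");b=cv2.imread("pics/side1.png")
cv2.imwrite("pics/crop1.png",np.hstack([cv2.resize(a[230:300,310:430],(0,0),fx=4,fy=4,interpolation=2)[:280,:],]))
c1=cv2.resize(a[230:300,325:425],(400,280),interpolation=2);c2=cv2.resize(b[250:350,160:260],(400,400),interpolation=2)[:280]
c3=cv2.resize(a[222:292,150:250],(400,280),interpolation=2);c4=cv2.resize(b[140:210,195:295],(400,280),interpolation=2)
cv2.imwrite("pics/crops1.png",np.vstack([np.hstack([c1,c2]),np.hstack([c3,c4])]))
```

```text
(no output)
```

View pics/top1.png

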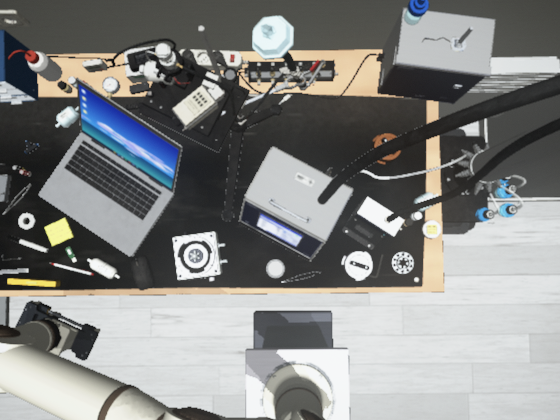

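View pics/crops1.png

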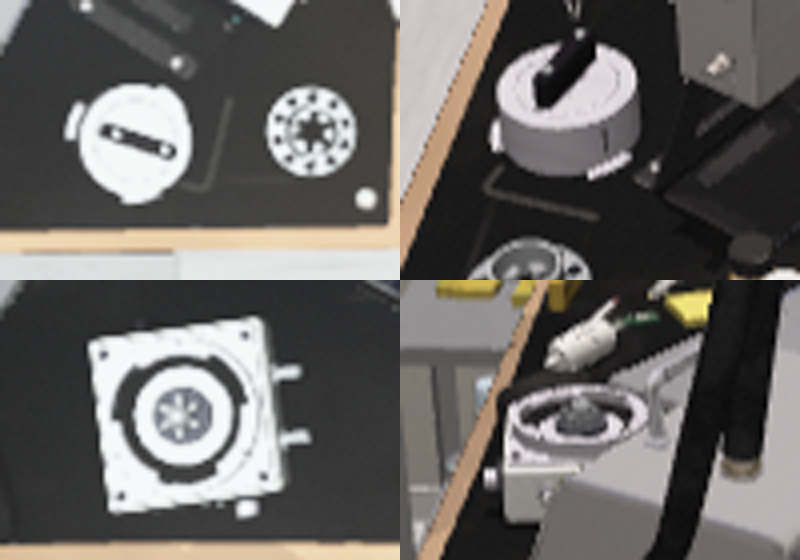

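Top view: the silver cover is at (359,263) with its bar handle and the brown look-alike at (388,148). I choose the silver one. The rotor is at (403,262), the diluter at (195,255). The petri dish is at (275,268), the tweezers at (300,277) and the hex key at (375,268), between the parts. The crop confirms the silver cover and shows the rotor hub up.

Run:
```python
from h import *
s=shot("top"); g=cv2.cvtColor(s["pixels"],cv2.COLOR_RGB2GRAY)
def blob(x0,y0,x1,y1,inv=False,th=120,seed=None,k=8):
    c=cv2.resize(g[y0:y1,x0:x1],(0,0),fx=k,fy=k,interpolation=cv2.INTER_CUBIC)
    m=((c<th) if inv else (c>th)).astype(np.uint8)
    n,l,st,ce=cv2.connectedComponentsWithStats(m)
    if seed is not None: i=l[int((seed[1]-y0)*k),int((seed[0]-x0)*k)]
    else: i=1+np.argmax(st[1:,4])
    p=np.argwhere(l==i)[:,::-1]; 
    return (p+.5)/k+[x0-.5,y0-.5]
def rect(p,z,nm):
    w=np.array([at(s,q,z)[:2] for q in cv2.convexHull(p.astype(np.float32))[:,0]])
    (c,sz,a)=cv2.minAreaRect((w*1000).astype(np.float32)); (c2,r)=cv2.minEnclosingCircle((w*1000).astype(np.float32))
    print(nm,"rect",np.round(c,1),np.round(sz,1),round(a,1),"circ",np.round(c2,1),round(r,1),"cen",np.round(at(s,p.mean(0),z)*1000,1))
rect(blob(165,225,230,287),.062,"deck")
for z in(0,.008): rect(blob(385,247,420,280),z,"rotor")
rect(blob(340,243,378,285),.038,"cover")
p=blob(348,255,372,272,True,110); rect(p,.062,"handle")
w=np.array([at(s,q,.062)[:2] for q in p[::5]]); u,e,v=np.linalg.svd(w-w.mean(0),full_matrices=False); print("handle ang",np.degrees(np.arctan2(v[0,1],v[0,0]))%180)
print("collar dark");p=blob(175,238,215,275,True,90); rect(p,.066,"seal")
def tri(l,ct,cs):pass
for l in("hub","handle","spindle_tip","collar"):
    t=tip_of("top",l)[0]["at"]; ss=shot("side") if l=="hub" else ss
    r=tip_of("side",l)[0]["at"]; o1,d1=ray(s,t);o2,d2=ray(ss,r)
    k=np.linalg.lstsq(np.c_[d1,-d2],o2-o1,rcond=None)[0]; print(l,np.round((o1+d1*k[0]+o2+d2*k[1])*500,1),np.round(np.linalg.norm(o1+d1*k[0]-o2-d2*k[1])*1000,1))
```

```text
deck rect [442.6 287.4] [138.1 157.4] 7.1 circ [443.6 296.7] 93.0 cen [443.1 292.8  62. ]
rotor rect [ 413.1 -332.8] [70.7 69.7] 89.4 circ [ 412.7 -332.9] 36.1 cen [ 412.7 -332.6    0. ]
rotor rect [ 413.4 -330.9] [70.3 69.4] 89.4 circ [ 413. -331.] 35.9 cen [ 413.  -330.7    8. ]
cover rect [ 406.8 -189.1] [90.  93.5] 21.6 circ [ 409.9 -185.7] 49.6 cen [ 409.  -188.5   38. ]
handle rect [ 409.1 -189.9] [31.7  9.7] 71.6 circ [ 409.4 -190. ] 16.3 cen [ 408.8 -190.5   62. ]
handle ang 70.03247072726376
collar dark
seal rect [443.8 298.9] [97.4 92.8] 31.7 circ [442.9 302.4] 50.2 cen [443.2 306.9  66. ]
hub [ 491.7 -362.    70.1] 123.8
handle [ 414.1 -190.5   49.7] 2.6
spindle_tip [ 367.5  333.3 -207.2] 159.3
collar [440.9 299.1  79. ] 7.8
```

```bash
cat >> h.py <<'E'
def to(x,y,z,yaw=None):
    o=get_obs(); p=np.array(o["tool_pos"]); r=o["tcp_rot"]; c,sn=np.cos(r[2]),np.sin(r[2])
    d=np.array([x,y,z])-p
    print("pos",np.round(p*1000,1),"yaw",round(np.degrees(r[2]),1),"q7",round(o["joints"][6],2),"F",np.round(o["force"],1),"t",round(o["time"],2),"op",round(o["opening"],4))
    print("  tool shift",np.round([c*d[0]+sn*d[1],sn*d[0]-c*d[1],-d[2]],4),"dist",round(np.linalg.norm(d),3),"turn(+=cw)", None if yaw is None else round((np.degrees(r[2])-yaw+180)%360-180,1))
E
python3 -c "
from h import *
to(.42,.25,.34,100)"
```

```text
pos [269.  591.7 226.7] yaw 155.6 q7 -0.21 F [ 0.5 -0.   0.6] t 1.6 op 0.0919
  tool shift [-0.2789 -0.2486 -0.1133] dist 0.39 turn(+=cw) 55.6
```

View pics/side1.png

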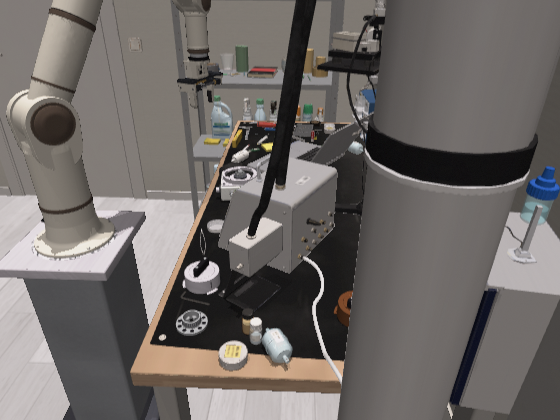

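Run:
```python
from h import *
s=snapshot("top")
for px in [(357,213),(375,198),(405,215),(388,235),(345,235),(372,247),(390,222)]:
    print(px,np.round(at(s,px,.19),3)[:2],np.round(at(s,px,.0),3)[:2])
s2=snapshot("side")
for px in [(232,262),(232,232),(252,274),(284,254)]: print(px,[np.round(at(s2,px,z),3)[:2].tolist() for z in(.06,.1,.19)])
for l in("remote_counter","hex_key","particle_counter"):
    print(l,look_for("top",l)[:1],look_for("side",l)[:1])
```

```text
(357, 213) [ 0.556 -0.166] [ 0.569 -0.195]
(375, 198) [ 0.597 -0.217] [ 0.615 -0.253]
(405, 215) [ 0.549 -0.298] [ 0.56  -0.345]
(388, 235) [ 0.495 -0.25 ] [ 0.499 -0.291]
(345, 235) [ 0.496 -0.132] [ 0.5   -0.156]
(372, 247) [ 0.463 -0.205] [ 0.462 -0.24 ]
(390, 222) [ 0.53  -0.256] [ 0.539 -0.298]
(232, 262) [[0.482, -0.183], [0.491, -0.237], [0.513, -0.358]]
(232, 232) [[0.463, -0.049], [0.474, -0.112], [0.498, -0.253]]
(252, 274) [[0.534, -0.227], [0.54, -0.278], [0.554, -0.392]]
(284, 254) [[0.605, -0.144], [0.607, -0.2], [0.61, -0.327]]
remote_counter [{'rect': [343.2, 200.0, 407.4, 250.1], 'score': 0.94}] [{'rect': [221.1, 220.8, 285.7, 312.6], 'score': 0.64}]
hex_key [] [{'rect': [181.5, 254.2, 219.9, 292.9], 'score': 0.68}]
particle_counter [{'rect': [170.9, 230.7, 226.1, 277.2], 'score': 0.34}] [{'rect': [182.6, 293.4, 188.5, 297.7], 'score': 0.68}]
```

```bash
python3 -m crank '[[0.0918,-0.035,-0.031,-0.018,6],[0.0918,-0.035,-0.031,-0.018,6],[0.0918,-0.035,-0.031,-0.018,0],[0.0918,-0.035,-0.031,-0.018,0],[0.0918,-0.035,-0.031,-0.018,0],[0.0918,-0.035,-0.031,-0.018,0],[0.0918,-0.035,-0.031,-0.015,0],[0.0918,-0.035,-0.031,0,0]]'; python3 -c "
from h import *
to(.41,-.20,.34,30)"
```

```text
time: 3.0
tool_pos: [0.3618, 0.2291, 0.3514]
tcp_rot: [3.138, 0.001, 2.505]
force: [1.1, 0.6, 0.4]
opening: 0.0916
grip_force: 0.0
pos [361.8 229.1 351.4] yaw 143.5 q7 0.32 F [1.1 0.6 0.4] t 3.0 op 0.0916
  tool shift [-0.2938 -0.3165  0.0114] dist 0.432 turn(+=cw) 113.5
```

```bash
python3 -c "
from h import *
to(.45,-.03,.34)
o=get_obs();c,s=np.cos(o['tcp_rot'][2]),np.sin(o['tcp_rot'][2])
d=np.array([.413-.45,-.331+.03]);print(c*d[0]+s*d[1],s*d[0]-c*d[1])"
```

```text
pos [361.8 229.1 351.4] yaw 143.5 q7 0.32 F [1.1 0.6 0.4] t 3.0 op 0.0916
  tool shift [-0.2249 -0.156   0.0114] dist 0.274 turn(+=cw) None
-0.14907254145092902 -0.2640972877281421
```

```bash
python3 -m crank '[[0.0918,-0.045,-0.031,0.002,0],[0.0918,-0.045,-0.031,0.002,0],[0.0918,-0.045,-0.031,0.002,0],[0.0918,-0.045,-0.031,0.002,0],[0.0918,-0.045,-0.032,0.002,0],[0.0918,-0.025,-0.044,0,0],[0.0918,-0.025,-0.044,0,0],[0.0918,-0.025,-0.044,0,0]]'; python3 -c "
from h import *
to(.413,-.331,.20,143)"
```

```text
time: 4.0
tool_pos: [0.4308, -0.1812, 0.34]
tcp_rot: [3.141, 0.001, 2.506]
force: [0.7, -0.0, -0.2]
opening: 0.0919
grip_force: 0.0
pos [ 430.8 -181.2  340. ] yaw 143.6 q7 1.29 F [ 0.7 -0.  -0.2] t 4.0 op 0.0919
  tool shift [-0.0746 -0.1311  0.14  ] dist 0.206 turn(+=cw) 0.6
```

```bash
python3 -m crank '[[0.0918,-0.025,-0.044,0.01,0],[0.0918,-0.025,-0.044,0.02,0],[0.0918,-0.0246,-0.0431,0.03,0],[0.0918,0,0,0.055,0],[0.0918,0,0,0.055,0],[0.0918,0,0,0.05,0],[0.0918,0,0,0.035,0],[0.0918,0,0,0,0]]'; python3 -c "
from h import *
to(.413,-.331,.012,143)
s=shot('side','side2')
p=[proj(s,q) for q in [(.413,-.331,.016),(.413,-.331,.024)]];print(p,tip_of('side','hub')[:2],tip_of('side','rotor')[:2])
cv2.imwrite('pics/s2c.png',cv2.resize(cv2.cvtColor(s['pixels'][230:360,130:290],4),(640,520),interpolation=2))"
```

```text
time: 5.0
tool_pos: [0.4113, -0.328, 0.0824]
tcp_rot: [-3.141, -0.006, 2.506]
force: [0.3, -0.3, 0.7]
opening: 0.0916
grip_force: 0.0
pos [ 411.3 -328.    82.4] yaw 143.6 q7 1.77 F [ 0.3 -0.3  0.7] t 5.0 op 0.0916
  tool shift [-0.0032 -0.0014  0.0704] dist 0.07 turn(+=cw) 0.6
[array([191.61675888, 318.68338151]), array([191.25372229, 315.90490097])] [{'at': [189.7, 317.1], 'score': 0.71}] [{'at': [188.7, 327.3], 'score': 0.85}, {'at': [211.2, 271.4], 'score': 0.45}]
```

View pics/s2c.png

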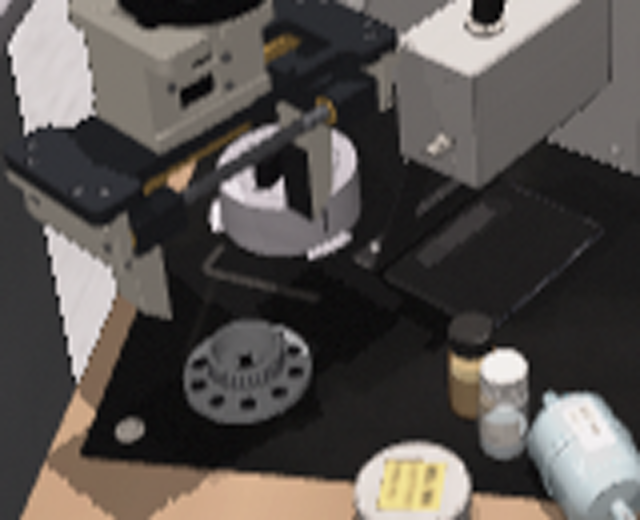

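The crop shows the fingers above and astride the rotor at (247,372). The remote counter's lower corner is at (430,180), and there is room for the descent.

```bash
python3 -m crank '[[0.0918,-0.0032,-0.0014,0.03,0],[0.0918,0,0,0.03,0],[0.0918,0,0,0.0104,0],[0.0918,0,0,0,0],[0.03,0,0,0,0],[0.03,0,0,0,0],[0.03,0,0,0,0],[0.03,0,0,0,0]]'; python3 -c "
from h import *
to(.413,-.331,.012,143)"
```

```text
time: 6.15
tool_pos: [0.4151, -0.3326, 0.0146]
tcp_rot: [3.142, 0.0, 2.505]
force: [-0.1, 0.3, -0.8]
opening: 0.0564
grip_force: 0.0
pos [ 415.1 -332.6   14.6] yaw 143.5 q7 1.83 F [-0.1  0.3 -0.8] t 6.15 op 0.0564
  tool shift [0.0027 0.     0.0026] dist 0.004 turn(+=cw) 0.5
```

```bash
python3 -m crank '[[0.03,0,0,0.001,0],[0.03,0,0,0,0],[0.03,0,0,0,0],[0.03,0,0,0,0],[0.056,0,0,0,0],[0.056,0,0,0,0],[0.056,0,0,0,10],[0.056,0,0,0,10]]'; python3 -m crank '[[0.056,0,0,0,10],[0.056,0,0,0,10],[0.056,0,0,0,10],[0.056,0,0,0,10],[0.056,0,0,0,10],[0.056,0,0,0,10],[0.056,0,0,0,10],[0.03,0,0,0,0]]'; python3 -c "
from h import *
to(.413,-.331,.012,53.5)"
```

```text
time: 7.15
tool_pos: [0.415, -0.3327, 0.0134]
tcp_rot: [3.141, 0.0, 2.15]
force: [-0.2, -0.3, 0.0]
opening: 0.0563
grip_force: 0.0
time: 8.15
tool_pos: [0.4151, -0.3324, 0.0132]
tcp_rot: [-3.141, 0.001, 0.937]
force: [-0.4, -0.1, -0.5]
opening: 0.05
grip_force: 0.0
pos [ 415.1 -332.4   13.2] yaw 53.7 q7 0.59 F [-0.4 -0.1 -0.5] t 8.15 op 0.05
  tool shift [-0.0001 -0.0025  0.0012] dist 0.003 turn(+=cw) 0.2
```

```bash
python3 -m crank '[[0.03,0,0,0.0,0],[0.03,0,0,0,0],[0.03,0,0,0,0],[0.03,0,0,-0.01,0],[0.03,0,0,-0.04,0],[0.03,0,0,-0.06,0],[0.03,0,0,-0.06,0],[0.03,0,0,-0.06,0]]'; python3 -c "
from h import *
to(.445,-.03,.36)
o=get_obs();c,s=np.cos(o['tcp_rot'][2]),np.sin(o['tcp_rot'][2])
d=np.array([.443-.445,.301+.03]);print(c*d[0]+s*d[1],s*d[0]-c*d[1],o['grip_force'])"
```

```text
time: 9.15
tool_pos: [0.4145, -0.3325, 0.2457]
tcp_rot: [3.141, -0.0, 0.934]
force: [1.0, 0.3, -1.4]
opening: 0.0388
grip_force: 30.0
pos [ 414.5 -332.5  245.7] yaw 53.5 q7 0.32 F [ 1.   0.3 -1.4] t 9.15 op 0.0388
  tool shift [ 0.2614 -0.1553 -0.1143] dist 0.325 turn(+=cw) None
0.26495149799075907 -0.19840792250425074 29.999339403166232
```

```bash
python3 -m crank '[[0.03,0.025,-0.015,-0.03,0],[0.03,0.036,-0.0214,-0.03,0],[0.03,0.04,-0.0238,-0.03,0],[0.03,0.04,-0.0238,-0.025,0],[0.03,0.04,-0.0238,0,0],[0.03,0.04,-0.0238,0,0],[0.03,0.04,-0.0237,0,0],[0.03,0.037,-0.0285,0,0]]'; python3 -m crank '[[0.03,0.038,-0.0285,0,0],[0.03,0.038,-0.0285,0,0],[0.03,0.038,-0.0285,0,0],[0.03,0.038,-0.0285,0,0],[0.03,0.038,-0.0285,0,0],[0.03,0.038,-0.0274,0,0],[0.03,0,0,0.03,0],[0.03,0,0,0.04,0]]'; python3 -c "
from h import *
to(.443,.301,.115)
s=shot('top','top3');s2=shot('side','side3')
for z in (.08,.076,.09): print(np.round(proj(s,(.443,.301,z)),1),np.round(proj(s2,(.443,.301,z)),1))
a=cv2.resize(cv2.cvtColor(s['pixels'][205:305,145:245],4),(400,400),interpolation=2);b=cv2.resize(cv2.cvtColor(s2['pixels'][110:210,190:290],4),(400,400),interpolation=2)
cv2.imwrite('pics/c3.png',np.hstack([a,b]))"
```

```text
time: 10.15
tool_pos: [0.4439, 0.0172, 0.3587]
tcp_rot: [3.142, -0.001, 0.934]
force: [-0.7, -0.0, -1.4]
opening: 0.0389
grip_force: 30.0
time: 11.15
tool_pos: [0.4436, 0.3012, 0.2886]
tcp_rot: [3.141, -0.002, 0.936]
force: [0.5, 0.1, -1.8]
opening: 0.0389
grip_force: 30.0
pos [443.6 301.2 288.6] yaw 53.6 q7 -1.15 F [ 0.5  0.1 -1.8] t 11.15 op 0.0389
  tool shift [-0.0005 -0.0003  0.1736] dist 0.174 turn(+=cw) None
[194.3 255.5] [240.2 171.7]
[194.5 255.5] [240.3 172.7]
[193.7 255.6] [240.1 168.9]
```

View pics/c3.png

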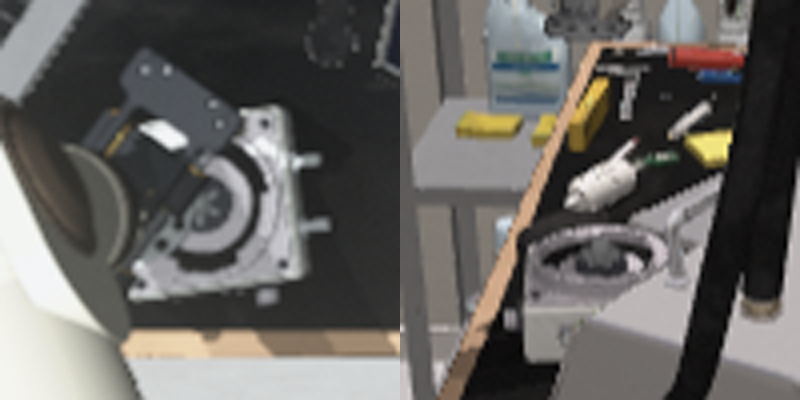

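Run:
```python
from h import *
s=snapshot("top"); g=cv2.imread("pics/top1.png",0)
x0,y0,x1,y1,k=170,230,225,285,8
c=cv2.resize(g[y0:y1,x0:x1],(0,0),fx=k,fy=k,interpolation=cv2.INTER_CUBIC)
for th in(90,110,130,150):
    m=(c>th).astype(np.uint8); n,l,st,ce=cv2.connectedComponentsWithStats(m)
    for i in range(1,n):
        if st[i,4]<3000: continue
        p=((np.argwhere(l==i)[:,::-1]+.5)/k+[x0-.5,y0-.5]).astype(np.float32)
        h=cv2.convexHull(p)[:,0]; w=np.array([at(s,q,.064)[:2] for q in h])*1000
        A=np.c_[2*w,np.ones(len(w))]; q=np.linalg.lstsq(A,(w**2).sum(1),rcond=None)[0]; r=np.sqrt(q[2]+q[0]**2+q[1]**2)
        print(th,st[i,4],"circle",np.round(q[:2],1),"R",round(r,1),"px",np.round(p.mean(0),1))
# dark spindle hub
for th in(110,130,150):
    m=(c<th).astype(np.uint8); n,l,st,ce=cv2.connectedComponentsWithStats(m)
    for i in range(1,n):
        if 200<st[i,4]: print("dark",th,st[i,:5],np.round(ce[i]/k+[x0-.5,y0-.5],1),np.round(at(s,ce[i]/k+[x0-.5,y0-.5],.07)*1000,1))
```

```text
90 86652 circle [441.9 296.8] R 88.7 px [198.4 255.9]
90 33200 circle [442.9 300.6] R 38.7 px [195.4 255.5]
110 80780 circle [443.  297.5] R 88.0 px [198.  255.3]
110 32058 circle [442.9 300.6] R 38.1 px [195.4 255.5]
130 77185 circle [444.3 298.1] R 86.7 px [197.9 255.3]
130 28773 circle [442.9 300.7] R 37.7 px [195.2 255.5]
150 73779 circle [444.6 297.6] R 85.9 px [197.9 255.3]
150 25583 circle [442.9 300.7] R 37.2 px [195.2 255.5]
dark 110 [    0     0   440   440 56784] [195.  260.4] [428.2 300.7  70. ]
dark 110 [   66    90   267   252 16880] [193.3 255.3] [443.4 305.7  70. ]
dark 110 [ 387  131   53  109 4956] [221.4 252.5] [450.8 221.8  70. ]
dark 130 [    0     0   440   440 58917] [195.2 260.4] [428.3 300.2  70. ]
dark 130 [   64    88   270   255 18781] [193.5 255.3] [443.4 305.3  70. ]
dark 130 [ 385  129   55  114 5335] [221.3 252.6] [450.7 222.2  70. ]
dark 130 [200 154  24  35 375] [196.1 250.4] [457.9 297.3  70. ]
dark 130 [220 163  33  51 754] [199.2 253.3] [449.4 288.1  70. ]
dark 130 [163 164  20  17 217] [191.2 251.1] [455.9 312.   70. ]
dark 130 [253 187   9  37 281] [201.6 255. ] [444.1 280.9  70. ]
dark 130 [210 215  43  38 613] [198.1 259.3] [431.6 291.3  70. ]
dark 150 [    0     0   440   440 60843] [195.3 260.3] [428.5 299.8  70. ]
dark 150 [   63    87   272   257 20613] [193.5 255.4] [443.3 305.   70. ]
dark 150 [ 383  127   57  120 5719] [221.2 252.6] [450.5 222.5  70. ]
dark 150 [ 158  153  105  109 4734] [197.1 255.1] [443.9 294.5  70. ]
dark 150 [151 196  18  32 336] [189.3 255.8] [442.1 317.8  70. ]
```

```bash
python3 -m crank '[[0.03,-0.0005,0,0.04,0],[0.03,0,0,0.05,0],[0.03,0,0,0.04,0],[0.03,0,0,0.02,0],[0.03,0,0,0.015,0],[0.03,0,0,0.006,0],[0.03,0,0,0.003,0],[0.03,0,0,0.001,0]]'; python3 -m crank '[[0.03,0,0,0.002,0],[0.03,0,0,0.002,0],[0.03,0,0,0.002,0],[0.03,0,0,0.001,0],[0.03,0,0,0.001,0],[0.03,0,0,0.001,0],[0.03,0,0,0.0,0],[0.03,0,0,0,0]]';  python3 -c "
from h import *
to(.443,.3007,.094)"
```

```text
time: 12.3
tool_pos: [0.4432, 0.3007, 0.114]
tcp_rot: [3.141, -0.001, 0.935]
force: [0.1, 0.6, -0.7]
opening: 0.0388
grip_force: 30.0
time: 13.3
tool_pos: [0.4427, 0.3003, 0.1043]
tcp_rot: [-3.142, -0.0, 0.934]
force: [1.1, -0.2, -0.5]
opening: 0.0381
grip_force: 30.0
pos [442.7 300.3 104.3] yaw 53.5 q7 -1.0 F [ 1.1 -0.2 -0.5] t 13.3 op 0.0381
  tool shift [ 0.0005 -0.      0.0103] dist 0.01 turn(+=cw) None
```

```bash
python3 -m crank '[[0.03,0,0,0.001,0],[0.03,0,0,0.001,0],[0.03,0,0,0.001,0],[0.03,0,0,0.001,0],[0.03,0,0,0.001,0],[0.03,0,0,0.001,0],[0.03,0,0,0.001,0],[0.03,0,0,0,0]]'; python3 -m crank '[[0.03,0,0,0.001,0],[0.03,0,0,0.001,0],[0.03,0,0,0.001,0],[0.03,0,0,0.001,0],[0.03,0,0,0.000,0],[0.03,0,0,0.0,0],[0.03,0,0,0.0,0],[0.03,0,0,0,0]]';  python3 -c "
from h import *
to(.443,.3007,.094)"
```

```text
time: 14.3
tool_pos: [0.4427, 0.3003, 0.0972]
tcp_rot: [-3.142, 0.0, 0.935]
force: [0.5, 0.2, -1.5]
opening: 0.0386
grip_force: 30.0
time: 15.3
tool_pos: [0.4426, 0.3003, 0.0933]
tcp_rot: [-3.141, 0.0, 0.935]
force: [-0.3, 0.5, -0.7]
opening: 0.039
grip_force: 30.0
pos [442.6 300.3  93.3] yaw 53.5 q7 -0.99 F [-0.3  0.5 -0.7] t 15.3 op 0.039
  tool shift [ 0.0005  0.0001 -0.0007] dist 0.001 turn(+=cw) None
```

```bash
python3 -m crank '[[0.03,0,0,0.0005,0],[0.03,0,0,0.0005,0],[0.03,0,0,0.0005,0],[0.03,0,0,0.0005,0],[0.03,0,0,0.000,0],[0.03,0,0,0.0,0],[0.03,0,0,0.0,0],[0.03,0,0,0,0]]'
```

```text
time: 16.3
tool_pos: [0.4428, 0.3004, 0.0928]
tcp_rot: [-3.141, -0.001, 0.934]
force: [-5.3, -2.0, 14.2]
opening: 0.0387
grip_force: 30.0
```

```bash
python3 -m crank '[[0.03,0,0,0,-4],[0.03,0,0,0,-4],[0.03,0,0,0,-4],[0.03,0,0,0,-4],[0.03,0,0,0,-4],[0.03,0,0,0,-4],[0.03,0,0,0,-4],[0.03,0,0,0,0]]'
```

```text
time: 17.3
tool_pos: [0.4424, 0.301, 0.0915]
tcp_rot: [-3.141, -0.001, 1.422]
force: [-2.5, 2.5, 0.6]
opening: 0.0386
grip_force: 30.0
```

```bash
python3 -m crank '[[0.03,0,0,0.001,0],[0.03,0,0,0.001,0],[0.03,0,0,0,0],[0.03,0,0,0,0],[0.03,0,0,0,0],[0.03,0,0,0,0],[0.03,0,0,0,0],[0.03,0,0,0,0]]'; python3 -c "
from h import *
to(.443,.3007,.094);print(get_obs()['moment'])"
```

```text
time: 18.3
tool_pos: [0.4425, 0.3015, 0.0909]
tcp_rot: [-3.141, -0.002, 1.421]
force: [-7.0, 1.1, 14.5]
opening: 0.0388
grip_force: 30.0
pos [442.5 301.5  90.9] yaw 81.4 q7 -0.58 F [-7.   1.1 14.5] t 18.3 op 0.0388
  tool shift [-0.0007  0.0006 -0.0031] dist 0.003 turn(+=cw) None
[ 0.13177041  1.61279623 -0.56112545]
```

```bash
python3 -m crank '[[0.03,0,0,0,2],[0.03,0,0,0,2],[0.03,0,0,0,2],[0.03,0,0,0,0],[0.03,0,0,0,0],[0.03,0,0,0,0],[0.03,0,0,0,0],[0.03,0,0,0,0]]'; python3 -c "
from h import *
to(.443,.3007,.094);print(get_obs()['moment'])"
```

```text
time: 19.3
tool_pos: [0.4427, 0.3004, 0.0892]
tcp_rot: [-3.142, -0.0, 1.319]
force: [-2.0, 3.3, -1.1]
opening: 0.0387
grip_force: 30.0
pos [442.7 300.4  89.2] yaw 75.6 q7 -0.66 F [-2.   3.3 -1.1] t 19.3 op 0.0387
  tool shift [ 0.0004  0.0002 -0.0048] dist 0.005 turn(+=cw) None
[ 0.59091934  0.49244053 -0.05973646]
```

```bash
python3 -m crank '[[0.03,0,0,0.001,0],[0.03,0,0,0.001,0],[0.03,0,0,0.001,0],[0.03,0,0,0.001,0],[0.03,0,0,0.001,0],[0.03,0,0,0,0],[0.03,0,0,0,0],[0.03,0,0,0,0]]'; python3 -c "
from h import *
to(.443,.3007,.094);print(get_obs()['moment'])"
```

```text
time: 20.3
tool_pos: [0.4427, 0.3004, 0.0843]
tcp_rot: [3.142, -0.0, 1.319]
force: [-2.8, 4.1, -0.8]
opening: 0.0383
grip_force: 30.0
pos [442.7 300.4  84.3] yaw 75.6 q7 -0.66 F [-2.8  4.1 -0.8] t 20.3 op 0.0383
  tool shift [ 0.0004  0.0002 -0.0097] dist 0.01 turn(+=cw) None
[ 0.81287426  0.58493456 -0.0483414 ]
```

```bash
python3 -m crank '[[0.03,0,0,0.0005,0],[0.03,0,0,0.0005,0],[0.03,0,0,0.0005,0],[0.03,0,0,0,0],[0.05,0,0,0,0],[0.05,0,0,0,0],[0.05,0,0,-0.005,0],[0.05,0,0,-0.04,0]]'; python3 -c "
from h import *
to(.443,.3007,.094);print(get_obs()['moment'])"
```

```text
time: 21.3
tool_pos: [0.4411, 0.2983, 0.1261]
tcp_rot: [-3.139, 0.005, 1.318]
force: [1.0, 0.2, 0.6]
opening: 0.05
grip_force: 0.0
pos [441.1 298.3 126.1] yaw 75.5 q7 -0.69 F [1.  0.2 0.6] t 21.3 op 0.05
  tool shift [0.0028 0.0012 0.0321] dist 0.032 turn(+=cw) None
[-0.05006042  0.02513252  0.01611332]
```

```bash
python3 -m crank '[[0.05,0,0,-0.055,0],[0.07,0,0,-0.055,0],[0.0918,-0.02,0.005,-0.05,0],[0.0918,-0.045,0.0118,-0.04,0],[0.0918,-0.05,0.0125,-0.02,0],[0.0918,-0.055,0.0138,0,0],[0.0918,-0.055,0.0138,0,0],[0.0918,-0.055,0.0138,0,0]]';python3 -m crank '[[0.0918,-0.055,0.0138,0,0],[0.0918,-0.055,0.0138,0,0],[0.0918,-0.055,0.0138,0,0],[0.0918,0,0,0,0],[0.0918,0,0,0,0],[0.0918,0,0,0,0],[0.0918,0,0,0,0],[0.0918,0,0,0,0]]'; python3 -c "
from h import *
v=np.array([np.cos(np.radians(73)),np.sin(np.radians(73))])
t=np.array([.411,-.190])+.015*v;print(t)
to(t[0],t[1],.15,73)
s=shot('top','top4');s2=shot('side','side4')
print([(c,l,[(np.round(r['at'],1).tolist(),round(r['score'],2)) for r in tip_of(c,l)[:2]]) for c in('top','side') for l in('rotor','hub','handle')])
ss={'top':s,'side':s2}
for c in ss: print(c,np.round(proj(ss[c],(.443,.3007,.07)),1),np.round(proj(ss[c],(.443,.3007,.086)),1),np.round(proj(ss[c],(.411,-.19,.05)),1))
a=cv2.resize(cv2.cvtColor(s['pixels'][215:295,150:250],4),(400,320),interpolation=2);b=cv2.resize(cv2.cvtColor(s2['pixels'][130:210,190:290],4),(400,320),interpolation=2)
cv2.imwrite('pics/c4.png',np.hstack([a,b]))"
```

```text
time: 22.3
tool_pos: [0.4409, 0.009, 0.3481]
tcp_rot: [3.141, -0.001, 1.318]
force: [1.2, -0.2, -0.7]
opening: 0.0915
grip_force: 0.0
time: 23.3
tool_pos: [0.4403, -0.1579, 0.3478]
tcp_rot: [-3.141, -0.0, 1.32]
force: [0.1, -0.1, 0.4]
opening: 0.0917
grip_force: 0.0
[ 0.41538558 -0.17565543]
pos [ 440.3 -157.9  347.8] yaw 75.6 q7 0.07 F [ 0.1 -0.1  0.4] t 23.3 op 0.0917
  tool shift [-0.0234 -0.0198  0.1978] dist 0.2 turn(+=cw) 2.6
[('top', 'rotor', [([195.1, 256.3], 0.69), ([358.7, 262.3], 0.25)]), ('top', 'hub', [([192.0, 256.0], 0.75)]), ('top', 'handle', [([360.5, 262.9], 0.64), ([389.6, 145.0], 0.55)]), ('side', 'rotor', [([240.3, 175.7], 0.72), ([235.3, 169.3], 0.32)]), ('side', 'hub', [([241.7, 166.6], 0.59)]), ('side', 'handle', [([203.4, 267.5], 0.79), ([358.4, 296.3], 0.63)])]
top [195.  255.4] [194.  255.6] [358.9 264.1]
side [240.3 174.4] [240.1 170.1] [202.5 266.3]
```

View pics/c4.png

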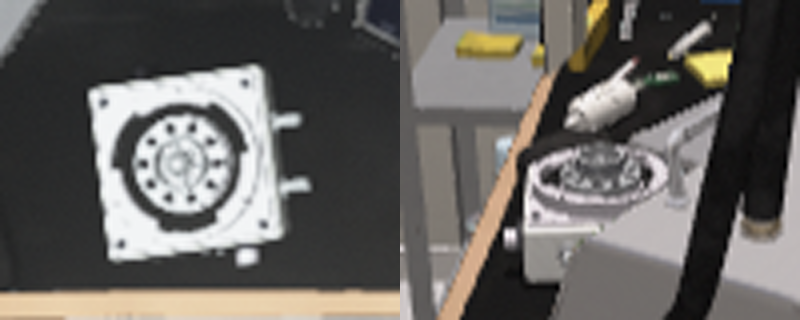

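The rotor now sits level inside the collar at (180,162) left and (605,180) right, and the pilot nose shows in its hub, so it is home. Next I measure the collar's angle and the cover's angle.

Run:
```python
from h import *
s=snapshot("top"); g=cv2.imread("pics/top4.png",0)
k=8;x0,y0,x1,y1=170,230,225,285
c=cv2.resize(g[y0:y1,x0:x1],(0,0),fx=k,fy=k,interpolation=cv2.INTER_CUBIC)
def smp(r,a,z,cx=.443,cy=.3007):
    q=proj(s,(cx+r*np.cos(a),cy+r*np.sin(a),z)); return c[int((q[1]-y0+.5)*k),int((q[0]-x0+.5)*k)]
for r in(.047,.0485):
    A=np.arange(0,360,1); v=np.array([float(smp(r,np.radians(a),.07)) for a in A])
    d=255-v; print(r,"phase yaw",np.degrees(np.angle((d*np.exp(1j*3*np.radians(A))).sum()))/3+60, [int(x) for x in v[::10]])
g=cv2.imread("pics/top1.png",0);x0,y0,x1,y1=330,235,390,290
c=cv2.resize(g[y0:y1,x0:x1],(0,0),fx=k,fy=k,interpolation=cv2.INTER_CUBIC)
for cx,cy in((.411,-.19),(.409,-.187)):
    v=np.array([float(smp(.046,np.radians(a),.003,cx,cy)) for a in A]); print("lugs phase",np.degrees(np.angle((v*np.exp(1j*3*np.radians(A))).sum()))/3,[int(x) for x in v[::10]])
```

```text
0.047 phase yaw 7.017393324673954 [222, 216, 223, 208, 153, 54, 51, 56, 58, 46, 197, 197, 194, 199, 188, 197, 94, 58, 60, 61, 60, 56, 238, 238, 230, 229, 238, 234, 136, 43, 47, 51, 51, 52, 214, 222]
0.0485 phase yaw 7.133251385715845 [236, 238, 235, 238, 186, 54, 55, 60, 69, 48, 233, 232, 231, 230, 229, 229, 111, 55, 69, 72, 63, 88, 243, 244, 241, 244, 240, 243, 142, 80, 67, 75, 69, 52, 234, 240]
lugs phase -49.18073668241329 [55, 55, 54, 55, 53, 58, 207, 222, 228, 218, 55, 55, 58, 58, 61, 66, 98, 181, 248, 247, 248, 243, 251, 247, 252, 251, 241, 239, 227, 230, 242, 241, 234, 72, 46, 56]
lugs phase -48.09130210643301 [50, 54, 52, 54, 54, 107, 142, 155, 158, 107, 57, 57, 57, 60, 61, 63, 60, 66, 232, 249, 244, 248, 248, 249, 248, 249, 249, 250, 246, 250, 247, 247, 245, 107, 79, 41]
```

```bash
python3 -m crank '[[0.0918,0,0,0,2.6],[0.0918,-0.012,-0.01,0.03,0],[0.0918,-0.0115,-0.0095,0.05,0],[0.0918,0,0,0.055,0],[0.0918,0,0,0.045,0],[0.0918,0,0,0.018,0],[0.0918,0,0,0,0],[0.0918,0,0,0,0]]'; python3 -c "
from h import *
to(.4154,-.1757,.043,73)
s2=shot('side','side5')
cv2.imwrite('pics/c5.png',cv2.resize(cv2.cvtColor(s2['pixels'][200:310,150:290],4),(700,550),interpolation=2))"
```

```text
time: 24.75
tool_pos: [0.4154, -0.1758, 0.1506]
tcp_rot: [3.14, 0.0, 1.273]
force: [-0.9, -0.8, 0.3]
opening: 0.0917
grip_force: 0.0
pos [ 415.4 -175.8  150.6] yaw 72.9 q7 0.38 F [-0.9 -0.8  0.3] t 24.75 op 0.0917
  tool shift [1.000e-04 0.000e+00 1.076e-01] dist 0.108 turn(+=cw) -0.1
```

View pics/c5.png

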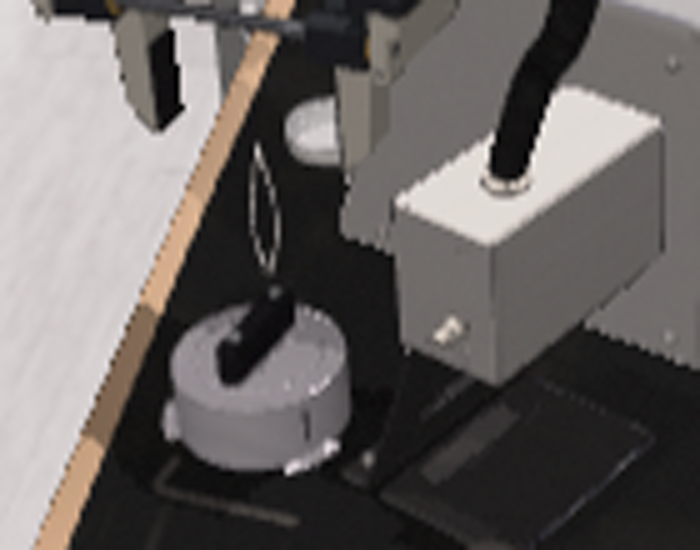

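Run:
```python
from h import *
s=snapshot("top");g=cv2.imread("pics/top1.png",0)
ss=snapshot("side")
def tri(a,b):
    o1,d1=ray(s,a);o2,d2=ray(ss,b);k=np.linalg.lstsq(np.c_[d1,-d2],o2-o1,rcond=None)[0]
    return np.round((o1+d1*k[0]+o2+d2*k[1])*500,0),round(np.linalg.norm(o1+d1*k[0]-o2-d2*k[1])*1000,1)
for a in[(388,235),(357,213),(405,215),(345,235),(372,248),(385,228)]:
    print(a,[tri(a,b) for b in[(229,240),(248,249),(282,224)]])
a=cv2.imread("pics/top1.png")[190:260,335:425];cv2.imwrite("pics/c6.png",cv2.resize(a,(720,560),interpolation=2))
```

```text
(388, 235) [(array([ 493., -254.,  171.]), np.float64(4.4)), (array([ 513., -256.,  149.]), np.float64(35.3)), (array([ 549., -244.,  206.]), np.float64(108.2))]
(357, 213) [(array([ 520., -184.,  130.]), np.float64(82.2)), (array([ 542., -183.,  102.]), np.float64(40.4)), (array([ 579., -170.,  160.]), np.float64(42.4))]
(405, 215) [(array([ 524., -299.,  203.]), np.float64(49.3)), (array([ 543., -301.,  182.]), np.float64(13.0)), (array([ 575., -286.,  231.]), np.float64(57.4))]
(345, 235) [(array([ 485., -146.,  100.]), np.float64(26.9)), (array([ 508., -146.,   73.]), np.float64(18.2)), (array([ 548., -137.,  140.]), np.float64(102.3))]
(372, 248) [(array([ 471., -212.,  142.]), np.float64(23.6)), (array([ 492., -214.,  119.]), np.float64(66.1)), (array([ 531., -205.,  183.]), np.float64(141.6))]
(385, 228) [(array([ 503., -249.,  168.]), np.float64(25.0)), (array([ 523., -250.,  145.]), np.float64(14.6)), (array([ 558., -238.,  201.]), np.float64(88.8))]
```

View pics/c6.png

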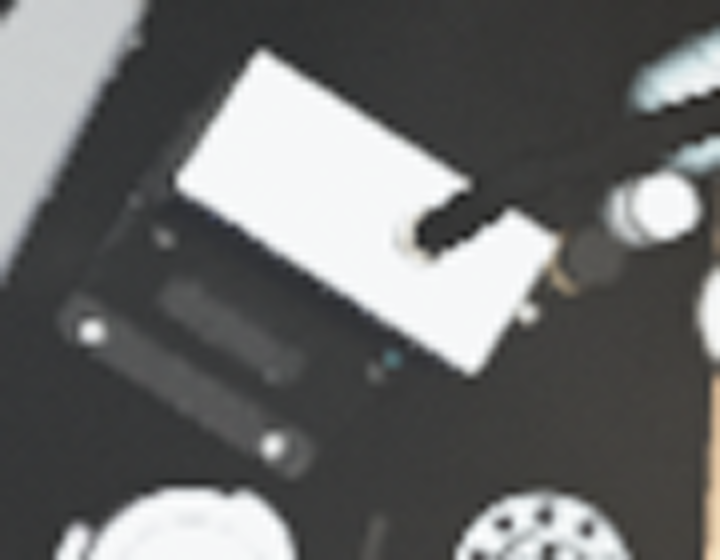

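```bash
python3 -m crank '[[0.05,0,0,0.03,0],[0.05,0,0,0.04,0],[0.05,0,0,0.0286,0],[0.05,0,0,0.01,0],[0.03,0,0,0,0],[0.005,0,0,0,0],[0.005,0,0,0,0],[0.005,0,0,0,0]]';python3 -m crank '[[0.005,0,0,0,0],[0.005,0,0,0,0],[0.005,0,0,0,0],[0.005,0,0,0,0],[0.005,0,0,0,0],[0.005,0,0,0,0],[0.005,0,0,0,0],[0.005,0,0,0,0]]'; python3 -c "
from h import *
to(.4154-.003,-.1757+.03,.043,90)"
```

```text
time: 25.9
tool_pos: [0.4152, -0.1753, 0.0418]
tcp_rot: [3.14, -0.0, 1.273]
force: [0.5, 0.5, 0.4]
opening: 0.0162
grip_force: 0.0
time: 26.9
tool_pos: [0.4146, -0.1751, 0.0416]
tcp_rot: [-3.141, -0.001, 1.273]
force: [-1.5, 2.1, 7.1]
opening: 0.0119
grip_force: 29.8
pos [ 414.6 -175.1   41.6] yaw 72.9 q7 0.6 F [-1.5  2.1  7.1] t 26.9 op 0.0119
  tool shift [ 0.0275 -0.0107 -0.0014] dist 0.03 turn(+=cw) -17.1
```

```bash
python3 -m crank '[[0.005,0,0,-0.005,0],[0.005,0.01,-0.004,-0.004,0],[0.005,0.0175,-0.0067,0,0],[0.005,0,0,0.005,0],[0.005,0,0,0.003,0],[0.0918,0,0,0,0],[0.0918,0,0,0,0],[0.0918,-0.015,0,0,0]]';python3 -m crank '[[0.0918,0,0,0,0],[0.0918,0,0,0,0],[0.0918,0,0,0,0],[0.0918,0,0,0,0],[0.0918,0,0,0,0],[0.0918,0,0,0,0],[0.0918,0,0,0,9],[0.0918,0,0,0,9]]';python3 -m crank '[[0.0918,0,0,0,9],[0.0918,0,0,0,9],[0.0918,0,0,0,9],[0.0918,0,0,0,9],[0.0918,0,0,0,9],[0.0918,0,0,0,9],[0.05,0,0,0,9],[0.05,0,0,0,9]]'; python3 -c "
from h import *
to(.412,-.16,.042,-17)"
```

```text
time: 27.9
tool_pos: [0.4085, -0.1603, 0.0423]
tcp_rot: [3.141, -0.0, 1.275]
force: [0.1, -0.8, -0.6]
opening: 0.0373
grip_force: 0.0
time: 28.9
tool_pos: [0.4081, -0.1602, 0.0423]
tcp_rot: [3.142, -0.0, 0.954]
force: [0.3, 0.2, 0.0]
opening: 0.0918
grip_force: 0.0
time: 29.9
tool_pos: [0.4082, -0.1601, 0.0422]
tcp_rot: [-3.141, -0.0, -0.302]
force: [0.2, 0.6, 0.2]
opening: 0.0763
grip_force: 0.0
pos [ 408.2 -160.1   42.2] yaw -17.3 q7 -0.69 F [0.2 0.6 0.2] t 29.9 op 0.0763
  tool shift [ 0.0036 -0.0012  0.0002] dist 0.004 turn(+=cw) -0.3
```

```bash
python3 -m crank '[[0.05,0,0,0,0],[0.05,0,0,0,0],[0.05,0,0,0,0],[0.05,0,0,0,0],[0.075,0,0,0,0],[0.075,0,0,0,0],[0.075,0,0,0,-5],[0.075,0,0,0,-10]]';python3 -m crank '[[0.075,0,0,0,-10],[0.075,0,0,0,-10],[0.05,0,0,0,-10],[0.03,0,0,0,-10],[0.03,0,0,0,-10],[0.03,0,0,0,-10],[0.03,0,0,0,-10],[0.005,0,0,0,-5]]';python3 -m crank '[[0.005,0,0,0,0],[0.005,0,0,0,0],[0.005,0,0,0,0],[0.005,0,0,0,0],[0.005,0,0,-0.03,0],[0.005,0,0,-0.06,0],[0.005,0,0,-0.06,0],[0.005,0,0,-0.06,0]]'; python3 -c "
from h import *
to(.445,-.03,.39)
o=get_obs();c,s=np.cos(o['tcp_rot'][2]),np.sin(o['tcp_rot'][2])
d=np.array([.443-.445,.301+.03]);print(c*d[0]+s*d[1],s*d[0]-c*d[1],o['grip_force'])"
```

```text
time: 30.9
tool_pos: [0.4081, -0.1604, 0.0422]
tcp_rot: [3.141, 0.0, -0.031]
force: [-1.2, 0.6, -0.4]
opening: 0.0747
grip_force: 0.0
time: 31.9
tool_pos: [0.4082, -0.1604, 0.0424]
tcp_rot: [3.141, -0.0, 1.277]
force: [-0.2, -0.6, -0.6]
opening: 0.0242
grip_force: 0.0
time: 32.9
tool_pos: [0.4073, -0.16, 0.2532]
tcp_rot: [-3.14, 0.001, 1.272]
force: [1.1, 2.5, -1.6]
opening: 0.0119
grip_force: 30.0
pos [ 407.3 -160.   253.2] yaw 72.9 q7 0.11 F [ 1.1  2.5 -1.6] t 32.9 op 0.0119
  tool shift [ 0.1354 -0.0022 -0.1368] dist 0.192 turn(+=cw) None
0.31579175427925127 -0.09919963673942042 29.995815753936768
```

```bash
python3 -m crank '[[0.005,0,0,-0.05,0],[0.005,0.005,0,-0.05,0],[0.005,0.03,0,-0.037,5.9],[0.005,0.05,0,0,0],[0.005,0.05,0,0,0],[0.005,0,0,0,0],[0.005,0,0,0,0],[0.005,0,0,0,0]]';python3 -c "
from h import *
to(.4428,.3004,.39,67)"
```

```text
time: 33.9
tool_pos: [0.4568, -0.0361, 0.389]
tcp_rot: [-3.141, 0.0, 1.168]
force: [-0.5, -1.3, -1.8]
opening: 0.0118
grip_force: 30.0
pos [456.8 -36.1 389. ] yaw 66.9 q7 -0.41 F [-0.5 -1.3 -1.8] t 33.9 op 0.0118
  tool shift [ 0.3041 -0.1449 -0.001 ] dist 0.337 turn(+=cw) -0.1
```

```bash
python3 -m crank '[[0.005,0.03,-0.0149,0,0],[0.005,0.05,-0.024,0,0],[0.005,0.05,-0.024,0,0],[0.005,0.05,-0.024,0,0],[0.005,0.05,-0.024,0,0],[0.005,0.05,-0.024,0,0],[0.005,0.0241,-0.010,0.02,0],[0.005,0,0,0.04,0]]';python3 -m crank '[[0.005,0,0,0.05,0],[0.005,0,0,0.05,0],[0.005,0,0,0.05,0],[0.005,0,0,0.03,0],[0.005,0,0,0.01,0],[0.005,0,0,0,0],[0.005,0,0,0,0],[0.005,0,0,0,0]]';python3 -c "
from h import *
to(.4428,.3004,.128,67)
s=shot('top');s2=shot('side')
a=cv2.resize(cv2.cvtColor(s['pixels'][205:305,145:245],4),(400,400),interpolation=2);b=cv2.resize(cv2.cvtColor(s2['pixels'][110:210,190:290],4),(400,400),interpolation=2)
cv2.imwrite('pics/c7.png',np.hstack([a,b]))"
```

```text
time: 34.9
tool_pos: [0.4432, 0.3046, 0.3296]
tcp_rot: [3.14, -0.003, 1.173]
force: [0.9, -0.3, -2.4]
opening: 0.0122
grip_force: 30.0
time: 35.9
tool_pos: [0.4433, 0.3024, 0.1406]
tcp_rot: [3.141, -0.002, 1.17]
force: [-0.8, -0.4, -2.6]
opening: 0.0112
grip_force: 30.0
pos [443.3 302.4 140.6] yaw 67.0 q7 -0.81 F [-0.8 -0.4 -2.6] t 35.9 op 0.0112
  tool shift [-0.0021  0.0003  0.0126] dist 0.013 turn(+=cw) 0.0
```

View pics/c7.png

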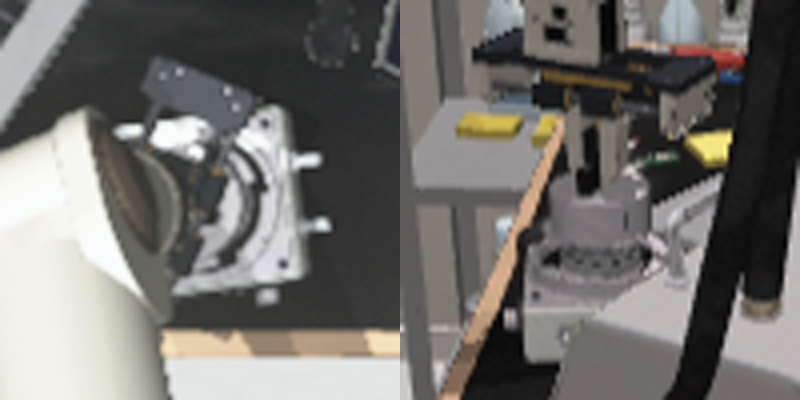

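The cover (right, at (600,215)) hangs upright just above the collar and the rotor. I lower it gently.

```bash
python3 -m crank '[[0.005,-0.0021,0.0003,0.005,0],[0.005,0,0,0.005,0],[0.005,0,0,0.005,0],[0.005,0,0,0.003,0],[0.005,0,0,0.002,0],[0.005,0,0,0.002,0],[0.005,0,0,0.001,0],[0.005,0,0,0,0]]';python3 -c "
from h import *
to(.4428,.3004,.108,67)"
```

```text
time: 37.0
tool_pos: [0.442, 0.2998, 0.1162]
tcp_rot: [-3.142, -0.0, 1.17]
force: [-0.2, 0.1, -2.1]
opening: 0.0121
grip_force: 30.0
pos [442.  299.8 116.2] yaw 67.0 q7 -0.78 F [-0.2  0.1 -2.1] t 37.0 op 0.0121
  tool shift [0.0009 0.0005 0.0082] dist 0.008 turn(+=cw) 0.0
```

```bash
python3 -m crank '[[0.005,0.0006,0.0003,0.002,0],[0.005,0,0,0.002,0],[0.005,0,0,0.001,0],[0.005,0,0,0.001,0],[0.005,0,0,0.001,0],[0.005,0,0,0.001,0],[0.005,0,0,0,0],[0.005,0,0,0,0]]';python3 -c "
from h import *
to(.4428,.3004,.108,67)"
```

```text
time: 38.0
tool_pos: [0.4425, 0.3002, 0.1084]
tcp_rot: [-3.142, -0.0, 1.17]
force: [-0.6, -1.3, 0.0]
opening: 0.0117
grip_force: 30.0
pos [442.5 300.2 108.4] yaw 67.0 q7 -0.78 F [-0.6 -1.3  0. ] t 38.0 op 0.0117
  tool shift [0.0003 0.0002 0.0004] dist 0.001 turn(+=cw) 0.0
```

```bash
python3 -m crank '[[0.005,0.0002,0.0002,0.001,0],[0.005,0,0,0.0005,5],[0.005,0,0,0.0002,9],[0.005,0,0,0.0002,9],[0.005,0,0,0.0002,9],[0.005,0,0,0.0002,9],[0.005,0,0,0.0002,9],[0.005,0,0,0,0]]';python3 -c "
from h import *
to(.4428,.3004,.106,1);print(get_obs()['moment'])"
```

```text
time: 39.0
tool_pos: [0.4438, 0.3011, 0.1064]
tcp_rot: [-3.141, -0.002, 0.299]
force: [0.3, 0.5, 4.5]
opening: 0.0114
grip_force: 30.0
pos [443.8 301.1 106.4] yaw 17.1 q7 -1.51 F [0.3 0.5 4.5] t 39.0 op 0.0114
  tool shift [-0.0012  0.0004  0.0004] dist 0.001 turn(+=cw) 16.1
[ 0.02968499  0.00645653 -0.10932412]
```

```bash
python3 -m crank '[[0.005,0,0,0.0002,4],[0.005,0,0,0.0002,4],[0.005,0,0,0.0002,4],[0.005,0,0,0,4],[0.005,0,0,0,1],[0.005,0,0,0,1],[0.005,0,0,0,0],[0.005,0,0,0,0]]';python3 -c "
from h import *
to(.4428,.3004,.106,1);print(get_obs()['moment'])"
```

```text
time: 40.0
tool_pos: [0.4426, 0.3007, 0.1055]
tcp_rot: [-3.141, 0.0, -0.011]
force: [-2.2, -0.5, 6.7]
opening: 0.012
grip_force: 30.6
pos [442.6 300.7 105.5] yaw -0.6 q7 -1.77 F [-2.2 -0.5  6.7] t 40.0 op 0.012
  tool shift [ 0.0002  0.0003 -0.0005] dist 0.001 turn(+=cw) -1.6
[-0.22411621  0.62137218  0.60673553]
```

```bash
python3 -m crank '[[0.005,0,0,0,1],[0.005,0,0,0,1],[0.005,0,0,0,0],[0.005,0,0,0,0],[0.005,0,0,0,0],[0.005,0,0,0,0],[0.005,0,0,0,0],[0.005,0,0,0,0]]';python3 -c "
from h import *
to(.4428,.3004,.106,1);print(get_obs()['moment'])"
```

```text
time: 41.0
tool_pos: [0.4426, 0.3007, 0.1056]
tcp_rot: [-3.141, 0.0, -0.045]
force: [-2.6, -0.6, 6.5]
opening: 0.0123
grip_force: 31.5
pos [442.6 300.7 105.6] yaw -2.6 q7 -1.8 F [-2.6 -0.6  6.5] t 41.0 op 0.0123
  tool shift [ 0.0002  0.0003 -0.0004] dist 0.001 turn(+=cw) -3.6
[-0.23530436  0.59434729  0.7842743 ]
```

```bash
python3 -m crank '[[0.04,0,0,0,0],[0.04,0,0,0,0],[0.04,0,0,0,0],[0.04,0,0,0,0],[0.04,0,0,-0.02,0],[0.04,0,0,-0.05,0],[0.04,0,0,-0.06,0],[0.04,0,0,-0.06,0]]';python3 -m crank '[[0.04,-0.03,0.04,0,0],[0.04,-0.03,0.04,0,0],[0.04,-0.03,-0.04,-0.03,0],[0.04,-0.02,-0.05,-0.03,0],[0.04,0,-0.055,0,0],[0.04,0,-0.055,0,0],[0.04,0,-0.055,0,0],[0.04,0,-0.055,0,0]]';python3 -c "
from h import *
to(.4428,.3004,.106,1)
s=shot('top');s2=shot('side')
for c,S in(('top',s),('side',s2)):
  for l,z in(('handle',.114),('cover',.064),('lug_a',.066),('lock_dot',.076)): print(c,l,[(np.round(at(S,r['at'],z)[:2],3),round(r['score'],2)) for r in tip_of(c,l)[:3]])
v=114+7.1;print('dot expected',.443+.049*np.cos(np.radians(v)),.3007+.049*np.sin(np.radians(v)))
g=cv2.cvtColor(s['pixels'],7);
a=cv2.resize(cv2.cvtColor(s['pixels'][215:295,150:250],4),(400,320),interpolation=2);b=cv2.resize(cv2.cvtColor(s2['pixels'][130:210,190:290],4),(400,320),interpolation=2)
cv2.imwrite('pics/c8.png',np.hstack([a,b]))"
```

```text
time: 42.0
tool_pos: [0.4429, 0.2997, 0.2981]
tcp_rot: [-3.141, -0.001, -0.053]
force: [-0.1, 1.3, 0.6]
opening: 0.0401
grip_force: 0.0
time: 43.0
tool_pos: [0.3448, 0.5373, 0.3564]
tcp_rot: [-3.141, -0.001, -0.052]
force: [0.2, 0.9, 1.3]
opening: 0.0397
grip_force: 0.0
pos [344.8 537.3 356.4] yaw -3.0 q7 -2.37 F [0.2 0.9 1.3] t 43.0 op 0.0397
  tool shift [0.11   0.2315 0.2504] dist 0.358 turn(+=cw) -4.0
top handle [(array([ 0.752, -0.286]), 0.78), (array([0.439, 0.302]), 0.75)]
top cover [(array([0.453, 0.297]), 0.73), (array([ 0.758, -0.279]), 0.57)]
top lug_a [(array([ 0.765, -0.329]), 0.88), (array([ 0.802, -0.253]), 0.75), (array([0.492, 0.297]), 0.64)]
top lock_dot [(array([0.401, 0.47 ]), 0.72), (array([0.419, 0.339]), 0.63)]
side handle [(array([0.446, 0.285]), 0.65), (array([ 0.754, -0.354]), 0.62), (array([ 0.568, -0.476]), 0.25)]
side cover [(array([0.439, 0.297]), 0.75), (array([ 0.75 , -0.356]), 0.58)]
side lug_a [(array([0.49 , 0.316]), 0.85), (array([0.418, 0.242]), 0.8), (array([ 0.715, -0.332]), 0.69)]
side lock_dot [(array([0.425, 0.354]), 0.7)]
dot expected 0.41768986688553456 0.3426570871454161
```

View pics/c8.png

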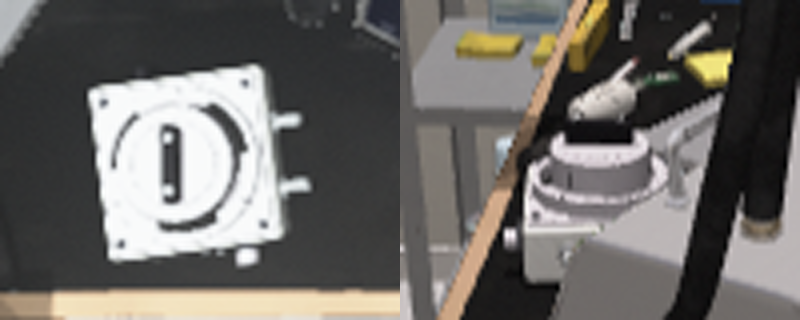

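Run:
```python
from h import *
s=snapshot("top"); g=cv2.cvtColor(s["pixels"],7); k=8;x0,y0,x1,y1=186,243,200,267
c=cv2.resize(g[y0:y1,x0:x1],(0,0),fx=k,fy=k,interpolation=2)
for th in(90,130):
    n,l,st,ce=cv2.connectedComponentsWithStats((c<th).astype(np.uint8)); i=1+np.argmax(st[1:,4])
    p=(np.argwhere(l==i)[:,::-1]+.5)/k+[x0-.5,y0-.5]; w=np.array([at(s,q,.126)[:2] for q in p[::4]])
    v=np.linalg.svd(w-w.mean(0),full_matrices=False)[2]; print(st[i],np.round(w.mean(0),4),np.degrees(np.arctan2(v[0,1],v[0,0])))
# lips/lug: dark fraction in the gaps by angle
g2=cv2.resize(g[230:285,170:225],(0,0),fx=k,fy=k,interpolation=2)
for r in(.047,):
    v=[]
    for a in range(0,360,5):
        q=proj(s,(.443+r*np.cos(np.radians(a)),.3007+r*np.sin(np.radians(a)),.07)); v.append(int(g2[int((q[1]-229.5)*k),int((q[0]-169.5)*k)]))
    print(v)
```

```text
[  40   29   32  152 3307] [0.4438 0.2972] -179.22976081853815
[  36   26   38  157 4509] [0.444  0.2971] -178.8533871053578
[246, 239, 234, 233, 233, 232, 234, 232, 225, 177, 199, 208, 218, 221, 239, 223, 238, 250, 249, 248, 249, 249, 249, 249, 247, 245, 245, 244, 242, 240, 237, 225, 129, 85, 66, 63, 61, 69, 75, 55, 70, 56, 67, 228, 248, 247, 246, 245, 246, 247, 243, 249, 250, 246, 244, 242, 149, 69, 54, 67, 57, 56, 60, 63, 62, 54, 62, 135, 228, 228, 241, 246]
```

The handle stands at 1.0 deg and the stop is expected at 1.1 deg, so the cover is locked. Its centre is right and the arm is clear.

```bash
python3 -c "
from bench import *
print(close_job())"
```

```text
the job is handed in; nothing more can be done
None
```

The job is handed in, though no verdict came back: the rotor looks fully home on the splines, and the cover is turned to its stop (handle at about 1.0° against 1.1° expected) and released. The arm is clear and I saw no sign of a bystander being touched.

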